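# Press each corner of a sprung mirror mount to its index, and let go

### The job

Exercise the two springs of the mirror mount: with a fingertip press down the rubber pad at the round-pad corner until that corner's pointer stands between the two ribs of its index rider, keep it there for a second, and let it spring back fully; then do the same at the square-pad corner. Press one corner at a time, do not drive a pointer down past the lower rib, and do not touch the glass, shift the riders, or move or pick up anything lying around.

Things in the scene. Friction and masses are not known exactly. Their poses are not given: they have to be found in the camera images.
- mount: the mount's dark steel L-shaped base, fixed to the bench; origin on the bench below the pivot ball, z up. Its arms (52 mm wide, 12 mm thick, 210 mm long) run along its own +x (round pad) and +y (square pad). Above them lies the aluminium tilt plate: bars 34 mm wide along the same arms, 136 mm long, top 68 mm over the bench. Nothing stands higher than 90 mm
- pad_round: round black rubber press pad, 26 mm across, 6 mm thick, on the tilt plate 120 mm from the pivot along the mount's +x; origin at its underside centre, top face 6 mm up its z axis (74 mm over the bench at rest). Preloaded spring: about 3.5 N before it moves, then 3.5 N more per 10 mm of travel, about 9 N at most; springs back when let go. It travels 0.62 times as far as its pointer tip
- pad_square: square black rubber press pad, 24 x 24 mm, 6 mm thick, on the tilt plate at the end of the +y arm, 120 mm from the pivot; origin at the centre of its underside, top face 6 mm up its z axis. Same spring and the same 0.62 ratio to its own pointer; it tips the plate about the mount's x axis, independently of the other corner
- pointer_round (a point): tip of the thin dark pointer (3 x 3 mm bar) that sticks out from the round-pad corner, 195 mm from the pivot and 75 mm beyond the pad; 64 mm above the bench at rest, and it goes down as the pad is pressed, beside an upright clear plastic scale plate (46 mm wide, top 90 mm above the bench)
- mark_round (a point): the index of the round-pad corner: the point midway between the two level brass ribs (each 3 mm thick, 8 mm clear gap, on both faces) of the rider on that scale plate, where the pointer tip should come; z up. The rider is set anew each time, 12 to 24 mm below the resting pointer tip, and holds by friction
- pointer_square (a point): tip of the same kind of pointer at the square-pad corner, 195 mm from the pivot along the mount's +y, 64 mm above the bench at rest
- mark_square (a point): the index of the square-pad corner, of the same make and set independently, 12 to 24 mm below its resting pointer tip
- tilt_round (a joint): tilt of the plate at the round-pad corner, rad: 0 at rest (up against its stop), grows as that pad goes down (pad travel 120 mm x tilt), hard stop at 0.19
- tilt_square (a joint): the same for the square-pad corner
- rider_round (a joint): setting of the round-pad corner's rider, m: 0 is 12 mm below the resting pointer tip, 0.012 is 24 mm below; not to be changed
- rider_square (a joint): the same for the square-pad corner's rider
- mirror: the glass disc, 76 mm across, 18 mm thick, in a 90 mm ring on the tilt plate's round seat (98 mm across, centre at x 62, y 62 mm of the mount) between the two corners; origin at its underside centre; top 86 mm above the bench. Not to be touched
- flux_tin: loose bystander, to be left alone: round tin 55 mm across, 24 mm high, in the front of the mount between its two arms; origin at its underside
- hex_keys: loose bystander, to be left alone: set of hex keys in a red holder, 53 x 85 x 12 mm, beyond the end of the round-pad arm; origin at its underside
- screwdriver: loose bystander, to be left alone: flat screwdriver with amber handle, 207 mm long, 24 mm thick, beside the square-pad arm; origin at its underside
- tape_measure: loose bystander, to be left alone: tape measure lying on its side, 88 x 86 x 40 mm, on the robot's left, apart from the mount; origin at its underside
- side_cutters: loose bystander, to be left alone: green side cutters lying flat, 151 x 59 x 11 mm, on the robot's left; origin at its underside
- glue_bottle: loose bystander, to be left alone: yellow glue bottle lying down, 146 mm long, 49 mm thick, left of the grey hot-air tool on its stand; origin at its underside
- cutter_handle: loose bystander, to be left alone: black and yellow knife handle without a blade, 180 mm long, 26 mm high, near the front edge; origin at its underside

How it is judged:
On the way, in this order (a step that is already met when the one before it is completed fails the run):
1. the round pad alone is pressed so that its pointer stands between the ribs of its rider (within 3 mm of midway), for half a second (z of pointer_round in the frame of mark_round between -0.003 and 0.003 m and contact force between the fingers and pad_round above 0.5 N and value of joint tilt_square below 0.02 rad), for 0.5 s.
2. the round-pad corner is let go and springs back (value of joint tilt_round below 0.01 rad), for 0.2 s.
3. the square pad alone is pressed so that its pointer stands between the ribs of its rider (within 3 mm of midway), for half a second (z of pointer_square in the frame of mark_square between -0.003 and 0.003 m and contact force between the fingers and pad_square above 0.5 N and value of joint tilt_round below 0.02 rad), for 0.5 s.
At the end, for the whole second after the job is handed in: Both corners have sprung back to rest (tilt under 0.01 rad), both riders stand where they were set (within 3 mm), and the loose things lie where they lay (within 20 mm) (value of joint each of tilt_round, tilt_square below 0.01 rad and distance of each of mark_round, mark_square from where it was at the start of the episode below 0.003 m and distance of each of flux_tin, hex_keys, screwdriver, tape_measure, side_cutters, glue_bottle, cutter_handle from where it was at the start of the episode below 0.02 m); the robot touches nothing.
It fails at once if a pointer was driven down past the lower rib (more than 8 mm below the midpoint of its rider) (z of pointer_round in the frame of mark_round below -0.008 m or z of pointer_square in the frame of mark_square below -0.008 m).
It fails at once if the glass was touched (contact force between any of the fingers, the arm and mirror above 0.5 N).
It fails at once if a rider was shifted by more than 3 mm (distance of any of mark_round, mark_square from where it was at the start of the episode above 0.003 m).
It fails at once if a loose thing was moved or lifted by more than 20 mm (distance of any of flux_tin, hex_keys, screwdriver, tape_measure, side_cutters, glue_bottle, cutter_handle from where it was at the start of the episode above 0.02 m).
It also fails if it takes over 70 s, if anything falls off the work surface, if the arm or the gripper's body presses on something with over 40 N, if the wrist force passes 120 N, or if a joint passes its speed limit or range.

### The arm

A 6-joint arm with a two-finger parallel gripper is mounted at the origin on a cart in front of the work surface, level with it; the furniture and walls round the work are solid. World frame = base frame: x ahead of the robot, y to its left, z up, the work surface at z = 0. Lengths are in m, angles in rad, forces in N, time in s.
With the tool pointing down it reaches from about 0.35 to 0.8 m from the base axis. Payload 7.3 kg.
Tool frame: the origin (TCP) lies on the centre line of the jaws, within the pads' length; the fingertips stand 8 mm ahead of it and the grasp point (between the pads) lies 11 mm behind it; z points along the fingers, y is the line along which they close (so a half turn about z gives the same grasp; the last joint's range is limited). The gripper opens to 85 mm and grips with 20 to 120 N. Pads are 22 mm wide; open, the fingers measure 114 mm over their backs; the gripper's body (76 mm by 85 mm) begins 54 mm behind the grasp point. The pads swing forward as they close: fully open they stand 13 mm farther back than shut.
Start: joints at [-1.33, 0.342, 1.524, -0, 1.275, -0.146], TCP at [0.198, -0.486, 0.239] pointing down, gripper open.
Joint ranges: [-2.53, 2.53], [-0.77, 2.02], [0.04, 2.7], [-1, 4.14], [0.28, 2.66], [-3.11, 3.11]. Speed limits (rad/s): [2.57, 2.57, 3.14, 3.14, 3.14, 3.14].

### API

Orientations are given as a unit quaternion [w, x, y, z].
In Python, from workcell import env, read_camera, camera_info gives the robot as it stands.
- The arm moves only by the tool send_rows, never from a script. Its argument "plan" is a list of rows, each an object of numbers: "tx", "ty", "tz": the shift along the tool's x, y, z in mm; "spin": the turn about the tool's z in degrees. In form: [{"tx": .., "ty": .., "tz": .., "spin": ..}, ...]. A call has 1 to 20 rows; each row is the pose to reach, as a shift and turn from the pose commanded when the call began, along the tool's axes at that moment; what a row does not reach only later rows make up. A row lasts 1/8 s, in which the tool goes at most 62.5 mm and 10.7 degrees, less where a joint would pass 70% of its speed; a pose out of reach is approached as far as the arm can. A call with a gripper value outside its range is refused whole. "claw" is the finger opening in mm, from 0 to 85.4, set as the call begins (left out, the last holds). The fingers move at their own pace and stop on an object; "force" is the grip in N (left out, the last holds). Time passes only in rows, so rows that repeat a pose let the fingers close. It gives the time, the measured TCP pose, the force, the opening and the grip force at its end, in the units of the state.
- env.sense(): the state, without advancing time (a new reading comes with each control period).
- read_camera(name): name is "side" or "top"; returns the picture (384x512x3 uint8, blue, green, red); there is no depth.
- camera_info(name): a dict with "vertical_fov" (degrees; the focal length in pixels is half the picture's height over the tangent of half this angle, whatever the lens; pixels are square), "cx", "cy" (the principal point, pixels), "xyz" and "orientation" of the camera in the world. Camera axes: x right, y down, z forward; pixel columns grow to the right and rows downward; lengths in m; the calibration is good to about 2 mm. A picture is of the moment at which its call begins. camera_info takes no time and is no camera call.
- env.finish_job(): hands the job in; it is judged then, once.
The state is a dict: "t": time; "joint_pos": joint angles; "qvel": joint speeds; "joint_torque": joint torques, N m; "eef_pos": TCP position; "tool_rot": TCP orientation; "force": force on the tool from outside, world axes, zero at the start; "torque": the same for the moment, N m; "grip_width": finger opening in m; "grip_force": force on a finger pad.
Only numpy, scipy, OpenCV 4.12 (cv2) and the standard library are available. Lean on these libraries where they do the work, as an engineer would, in place of code of your own. Each camera call takes 0.05 s, during which the arm holds its last target. There are 200 camera calls.

## Working session

There is one attempt and no reset: what is moved stays moved. The work goes in short steps, Python scripts to look and compute and a tool call to move; the robot and the scene stay as the last step left them, time stands still between calls to the robot, and variables do not carry over. Pictures are saved under pics/ and viewed, at most 10 in all, crops included, and the job is handed in when it is done.

Besides the shell and the picture viewer there is one more tool, called after "Request:" as name(argument=value, ...) on one line, values as JSON. send_rows: Moves the arm, as the interface text tells. Its arguments: {"type":"object","properties":{"plan":{"type":"array"},"claw":{"type":"number"},"force":{"type":"number"}},"required":["plan"]}

```bash
mkdir -p pics
python3 - <<'E'
from workcell import env, read_camera, camera_info
import cv2
for n in("side","top"):
    im=read_camera(n); cv2.imwrite(f"pics/{n}0.png",im); print(n,camera_info(n))
s=env.sense(); print(s)
E
```

```text
side {'vertical_fov': 50.70967920125313, 'cx': 247.68401567128893, 'cy': 193.02248564929573, 'xyz': array([0.53117117, 0.56663754, 1.2940831 ]), 'orientation': array([ 0.00309328,  0.00272148,  0.96907224, -0.24674284])}
top {'vertical_fov': 43.405843974790926, 'cx': 252.36521726522196, 'cy': 183.14631056107447, 'xyz': array([ 0.31286911, -0.07202338,  1.37477629]), 'orientation': array([-0.04988107,  0.70613638, -0.70404674,  0.0565816 ])}
{'t': 0.1, 'joint_pos': array([-1.33000943e+00,  3.42652240e-01,  1.52489575e+00,  4.19267516e-05,
        1.27538326e+00, -1.45966988e-01]), 'qvel': array([-0.00048488, -0.00057461, -0.00226686,  0.00214819, -0.00017175,
       -0.00060704]), 'joint_torque': array([ 1.09339799e-03, -4.34447694e+01, -2.46491343e+01, -2.29009802e-04,
        4.67019519e-03, -7.93441046e-06]), 'eef_pos': array([ 0.19799078, -0.48588136,  0.23870485]), 'tool_rot': array([-6.69493024e-04,  9.81361827e-01,  1.92167937e-01, -1.16906856e-05]), 'force': array([-0.21270861,  0.43918173,  0.04102812]), 'torque': array([-0.00083575, -0.01749907, -0.01075313]), 'grip_force': 0.0, 'grip_width': 0.08581227481167601}
```

View pics/side0.png

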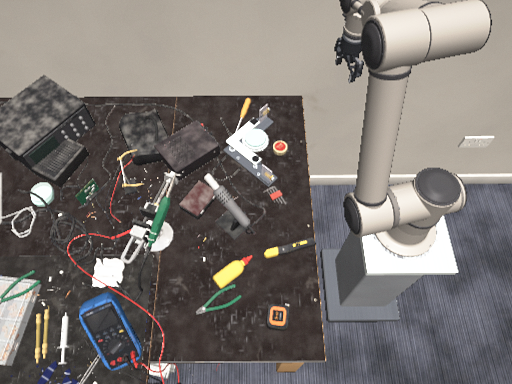

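View pics/top0.png

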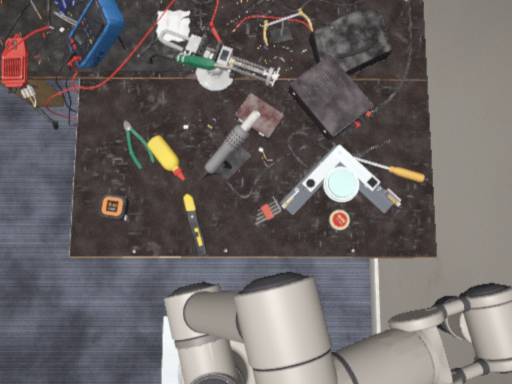

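The side view shows the mount at about (250,145) and the hex keys at (277,195). In the top view the mount's pivot is near (340,150), the glass at (341,184), and the arms end near (288,212) and (395,208). I'll enlarge both.

Run:
```python
import cv2
a=cv2.imread("pics/top0.png")[135:235,250:435]; b=cv2.imread("pics/side0.png")[95:215,215:295]
cv2.imwrite("pics/topc.png",cv2.resize(a,None,fx=4.3,fy=4.3,interpolation=cv2.INTER_CUBIC))
cv2.imwrite("pics/sidec.png",cv2.resize(b,None,fx=5,fy=5,interpolation=cv2.INTER_CUBIC))
```

```text
(no output)
```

View pics/topc.png

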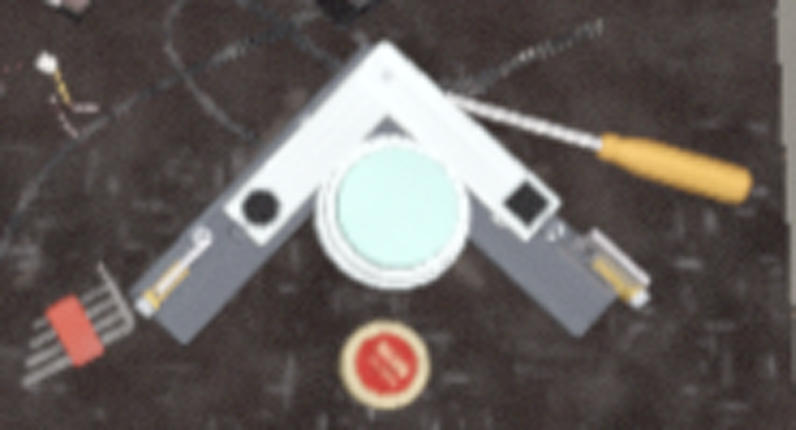

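View pics/sidec.png

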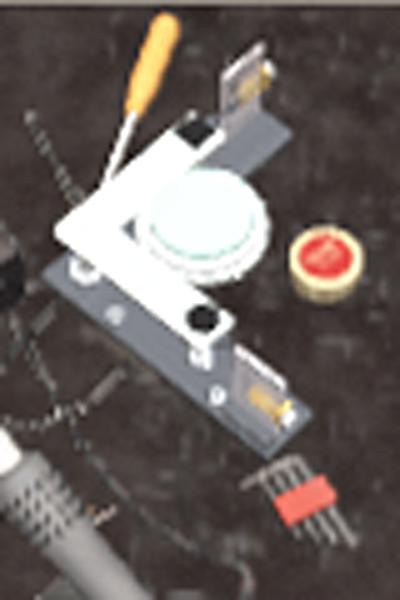

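The round pad is at about (310.9,183.1) in the top image and the square pad at about (372.3,182). Both brass riders are visible near the arm ends. Next I'll measure with averaged frames.

```bash
cat > h.py <<'E'
import numpy as np, cv2
from scipy.spatial.transform import Rotation as R
from workcell import camera_info
C={n:camera_info(n) for n in("side","top")}
def RT(n):
    c=C[n]; q=c["orientation"]; return R.from_quat([q[1],q[2],q[3],q[0]]).as_matrix(),np.array(c["xyz"]),192/np.tan(np.radians(c["vertical_fov"]/2))
def ray(n,u,v):
    M,o,f=RT(n); d=M@np.array([(u-C[n]["cx"])/f,(v-C[n]["cy"])/f,1]); return o,d/np.linalg.norm(d)
def proj(n,p):
    M,o,f=RT(n); q=M.T@(np.asarray(p)-o); return np.array([C[n]["cx"]+f*q[0]/q[2],C[n]["cy"]+f*q[1]/q[2]])
def plane(n,uv,z):
    o,d=ray(n,*uv); return o+d*(z-o[2])/d[2]
def tri(a,b):
    A=0;y=0;rs=[ray("side",*a),ray("top",*b)]
    for o,d in rs:
        P=np.eye(3)-np.outer(d,d);A=A+P;y=y+P@o
    p=np.linalg.solve(A,y); return p,[np.linalg.norm((np.eye(3)-np.outer(d,d))@(p-o)) for o,d in rs]
def blob(w,x0,y0,x1,y1):
    s=w[y0:y1,x0:x1]; yy,xx=np.mgrid[y0:y1,x0:x1]; return np.array([(s*xx).sum(),(s*yy).sum()])/s.sum()
E
python3 - <<'E'
from h import *
from workcell import read_camera
A={}
for n in("side","top"):
    A[n]=np.mean([read_camera(n).astype(float) for _ in range(8)],0); np.save(f"pics/{n}.npy",A[n])
def dark(n,u,v,h=6):   # pad darkness weights
    g=A[n][v-h:v+h+1,u-h:u+h+1].mean(2); w=np.clip(150-g,0,90); w8=(w>25).astype(np.uint8)
    k,l=cv2.connectedComponents(w8); w=w*(l==l[h,h]); yy,xx=np.mgrid[v-h:v+h+1,u-h:u+h+1]
    return np.array([(w*xx).sum(),(w*yy).sum()])/w.sum(),(l==l[h,h]).sum()
P={"round":((256,159),(311,183)),"square":((254,121),(372,182))}
for k,(s,t) in P.items():
    (a,na),(b,nb)=dark("side",*s,5),dark("top",*t,5)
    print(k,a,na,b,nb,"tri",tri(a,b),"pl",plane("side",a,.074),plane("top",b,.074))
for n,bx in (("side",(262,168,278,182)),("side",(260,104,273,117)),("top",(278,188,302,210)),("top",(385,188,404,208))):
    I=A[n]; w=np.clip(np.minimum(I[...,2],I[...,1]+15)-I[...,0]-25,0,None)
    print(n,bx,blob(w,*bx)); print(w[bx[1]:bx[3],bx[0]:bx[2]].astype(int))
E
```

```text
round [256.69081017 157.07461171] 41 [310.11479024 182.85985828] 48 tri (array([ 0.50752719, -0.23964756,  0.08383127]), [np.float64(0.0028755989766299584), np.float64(0.0028755989766296773)]) pl [ 0.50463747 -0.24495961  0.074     ] [ 0.51179843 -0.24187801  0.074     ]
square [253.43572112 118.92867327] 62 [371.99437962 181.82647336] 55 tri (array([ 0.51403238, -0.40836552,  0.08652964]), [np.float64(0.0007203610239422019), np.float64(0.0007203610239423783)]) pl [ 0.51453058 -0.41882161  0.074     ] [ 0.51528621 -0.41138524  0.074     ]
side (262, 168, 278, 182) [268.42343734 175.36196066]
[[ 0  0  0  0  0  0  0  0  0  0  0  0  0  0  0  0]
 [ 0  0  0  0  0  0  0  0  0  0  0  0  0  0  0  0]
 [ 0  0  0  0  0  0  0  0  0  0  0  0  0  0  0  0]
 [ 0  0  0  0  0  0  0  0  0  0  0  0  0  0  0  0]
 [ 0  0  0 21 19  4  0  0  0  0  0  0  0  0  0  0]
 [ 0  0  2 41 44 19  6  0  0  0  0  0  0  0  0  0]
 [ 0  0  4 39 63 44 32  6  0  0  0  0  0  0  0  0]
 [ 0  0  0 20 48 52 46 29  6 11 66  0  0  0  0  0]
 [ 0  0  0  0  7 34 43 38 35 71 51  8  0  0  0  0]
 [ 0  0  0  0  0  2 28 42 60 60  0  0  0  
[... 3072 characters left out ...]
 7  3  0  0  0  0  0  0  0  0  0  0  0]
 [ 0  0  0 16 34 46 28 17  3  0  0  0  0  0  0  0  0  0  0]
 [ 0  0  0  0 10 42 49 36 17  6  0  0  0  0  0  0  0  0  0]
 [ 0  0  0  0  0 12 42 50 36 17  4  0  0  0  0  0  0  0  0]
 [ 0  0  0  0  0  0  7 38 51 35 14  6  0  0  0  0  0  0  0]
 [ 0  0  0  0  0  0  0  9 45 48 33 22 22 17  0  0  0  0  0]
 [ 0  0  0  0  0  0  0  0 24 44 49 44 41 18  0  0  0  0  0]
 [ 0  0  0  0  0  0  0  0  0 35 48 46 28  0  0  0  0  0  0]
 [ 0  0  0  0  0  0  0  0  0 15 31 16  0  0  0  0  0  0  0]
 [ 0  0  0  0  0  0  0  0  0  0  3  0  0  0  0  0  0  0  0]
 [ 0  0  0  0  0  0  0  0  0  0  0  0  0  0  0  0  0  0  0]
 [ 0  0  0  0  0  0  0  0  0  0  0  0  0  0  0  0  0  0  0]]
```

Run:
```python
from h import *
A={n:np.load(f"pics/{n}.npy") for n in("side","top")}
def z(n,u,v,k=26,f=14):   # crop centred on (u,v), 28 px wide; grid label = pixel
    c=np.clip(A[n][v-10:v+11,u-14:u+14]*1.0,0,255).astype(np.uint8)
    c=cv2.resize(c,None,fx=f,fy=f,interpolation=cv2.INTER_NEAREST)
    for i in range(0,28,5): cv2.putText(c,str(u-14+i),(i*f,9),0,.33,(0,255,255),1)
    for i in range(0,21,5): cv2.putText(c,str(v-10+i),(0,i*f+11),0,.33,(255,255,0),1)
    return c
m=np.vstack([np.hstack([z("side",267,174),z("side",264,112)]),np.hstack([z("top",289,201),z("top",391,199)])])
cv2.imwrite("pics/m.png",m); print(m.shape)
for n,u,v in(("side",256,158),("side",254,121),("top",311,183),("top",372,182)):
    print(n,u,v); print(A[n][v-6:v+7,u-7:u+8].mean(2).astype(int))
```

```text
(588, 784, 3)
side 256 158
[[254 255 255 254 223 113  89  88  89  67  42  41  47  53  53]
 [254 254 255 255 255 255 134  42  46  51  46  44  47  53  51]
 [254 254 255 255 255 255 255 176  69  49  47  45  46  46  46]
 [254 255 255 255 255 254 255 198 147  76  47  45  44  46  46]
 [255 255 255 255 184  69  37  89 143 109  70  44  42  43  42]
 [255 255 255 164  50  48  50  50  45 118 255 160  54  39  42]
 [255 255 255 123  43  52  54  54  47 113 255 255 166  62  44]
 [255 255 255 144  40  50  53  52  44 101 255 255 201  67  47]
 [229 255 255 235  84  37  43  41  25 243 255 254 127  51  52]
 [132 191 254 255 226 200 150 131 242 255 233 129  71  65  60]
 [133 131 138 254 255 255 255 255 255 204 140 116  78  67  58]
 [135 135 115 130 253 255 255 255 190 130 114 113  84  88  58]
 [135 135 135 122 180 230 254 239 150 107 109 110 108 215 152]]
side 254 121
[[ 56  57  57  58  59  60  61  62  66  66  67  55 148 137 139]
 [ 58  60  61  60  60  60  60  63  66  67  66  48 145 118 102]
 [ 62  64  66  64  63 111 181  98  64  62  72  74 121 123 129]
 [ 65  65  66  67  86 142 189  96  68 105 116 106 1
[... 1543 characters left out ...]
0  56]
 [247 247 247 242 222 165  91  68 112 179 215 193 120  70  57]
 [248 246 242 221 162  89  59  58  64 105 171 214 194 132  72]
 [248 243 220 162  89  58  56  57  55  62  97 167 216 200 136]
 [245 229 165  88  59  56  56  55  58  59  62  96 172 224 201]
 [244 221 137  68  57  56  55  55  56  56  57  81 153 218 217]
 [243 239 197 121  66  56  55  54  56  57  68 119 189 219 163]
 [230 242 237 197 120  71  57  56  57  69 112 171 198 182 106]
 [216 224 240 237 198 136  76  58  66 112 173 194 174 140 108]
 [195 197 220 237 238 206 140  82 108 176 204 175 142 136 138]
 [147 169 181 207 234 238 207 148 167 214 188 144 137 148 157]
 [132 137 140 156 199 232 238 215 210 208 138 128 146 160 157]]
```

View pics/m.png

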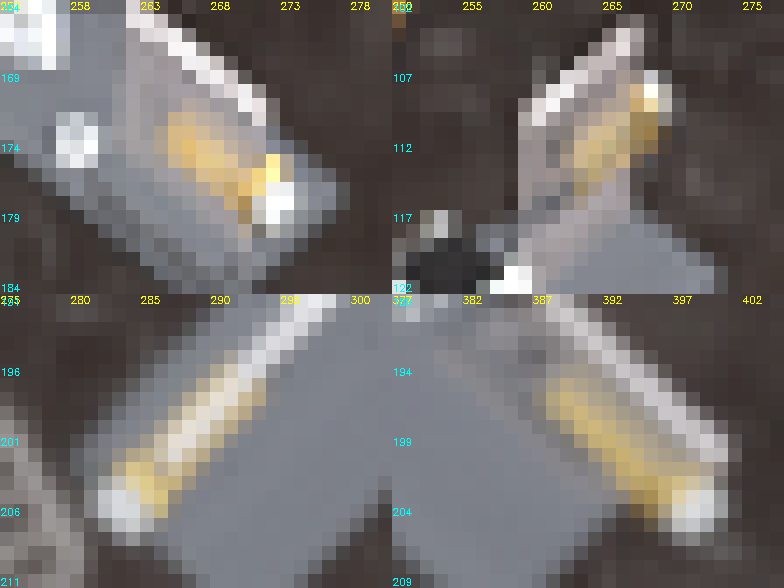

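The crops show the light top edge of each scale plate, with ends at about (262,164)–(271,172) round and (259,110)–(267,104) square in the side view. A brass band lies below each edge, with a white clamp at the outer end. Measuring the band-to-edge offset along each arm's direction cancels the calibration bias.

```bash
cat >> h.py <<'E'
def pose(pr,ps):   # pads' xy -> pivot xy, ex, ey
    pr,ps=np.array(pr),np.array(ps); e=(pr-ps)/np.linalg.norm(pr-ps); m=(pr+ps)/2
    n=np.array([e[1],-e[0]]); piv=m+n*.08485; return piv,(e-n)/2**.5,(-e-n)/2**.5
E
python3 - <<'E'
from h import *
A={n:np.load(f"pics/{n}.npy").astype(np.float32) for n in("side","top")}
def pad(n,u,v,T=150):
    g=A[n].mean(2); w=(np.clip(T-g,0,95)/95)*(g<T); m=np.zeros_like(g)
    m[v-4:v+5,u-4:u+5]=w[v-4:v+5,u-4:u+5]; k,l=cv2.connectedComponents((m>.4).astype(np.uint8)); m*=(l==l[v,u]); return blob(m,u-4,v-4,u+5,v+5)
pts={(n,k):pad(n,*c) for n,k,c in(("side","r",(255,158)),("side","s",(254,122)),("top","r",(311,182)),("top","s",(372,182)))}
W={}
for key,p in pts.items(): W[key]=plane(key[0],p,.074); print(key,p.round(2),W[key].round(4))
for k in"rs": print(k,tri(pts["side",k],pts["top",k]))
piv,ex,ey=pose(W["top","r"][:2],W["top","s"][:2]); print(piv,ex,ey)
for k,e,other in(("r",ex,ey),("s",ey,ex)):
  for n in("side","top"):
    c=np.r_[piv+e*.195,.09]; p0=proj(n,c); d=proj(n,np.r_[piv+e*.215,.09])-p0; L=np.linalg.norm(d)/20; d/=np.linalg.norm(d); q=np.array([-d[1],d[0]])
    if q[1]<0:q=-q
    kz=-(proj(n,c-[0,0,.02])-p0)@q/20; kn=(proj(n,c+np.r_[other*.02,0])-p0)@q/20
    print(k,n,"c",p0.round(2),"d",d.round(3),"q",q.round(3),"px/mm along",L.round(3),"perp per mm z",kz.round(3),"per mm inward",kn.round(3))
    s=np.arange(-6,9.1,.5)
    for a0,a1 in((-22,-12),(-8,0),(0,8),(8,16)):
      a=np.arange(a0,a1+.1,1)*L
      X=(p0[0]+s[:,None]*q[0]+a*d[0]).astype(np.float32);Y=(p0[1]+s[:,None]*q[1]+a*d[1]).astype(np.float32)
      P=cv2.remap(A[n],X,Y,cv2.INTER_LINEAR).mean(1)
      print(a0,"R-B",(P[:,2]-P[:,0]).astype(int).tolist(),"\n   lum",P.mean(1).astype(int).tolist())
E
```

```text
('side', 'r') [255.76 157.5 ] [ 0.508  -0.2432  0.074 ]
('side', 's') [253.58 120.32] [ 0.5141 -0.4121  0.074 ]
('top', 'r') [310.08 182.86] [ 0.5118 -0.2418  0.074 ]
('top', 's') [371.96 181.78] [ 0.5154 -0.4113  0.074 ]
r (array([ 0.50956516, -0.24064326,  0.07877845]), [np.float64(0.0015487847780517696), np.float64(0.0015487847780518843)])
s (array([ 0.51456663, -0.41051025,  0.07628586]), [np.float64(0.0005033081443646252), np.float64(0.0005033081443645297)])
[ 0.59842901 -0.3247151 ] [-0.72204197  0.69184926] [-0.69184926 -0.72204197]
r side c [270.4 167.6] d [0.788 0.616] q [-0.616  0.788] px/mm along 0.271 perp per mm z -0.126 per mm inward -0.256
-22 R-B [10, 10, 10, 11, 11, 11, 11, 11, 10, 10, 9, 10, 10, 10, 9, 6, 3, 2, 3, 3, 3, 2, 2, 2, 1, 0, 0, 0, -1, -2, -3] 
   lum [46, 47, 48, 48, 49, 50, 51, 52, 53, 56, 57, 57, 53, 52, 75, 137, 206, 236, 218, 177, 157, 156, 158, 158, 156, 155, 156, 157, 156, 154, 151]
-8 R-B [10, 10, 11, 11, 11, 11, 11, 10, 10, 10, 10, 10, 10, 10, 9, 8, 6, 4, 2, 1, 2, 5, 12, 21, 32, 48, 60, 61, 55, 44, 29] 
   lum [51, 51, 51, 52, 53, 53, 52, 52, 53, 5
[... 3697 characters left out ...]
, -12] 
   lum [72, 95, 133, 170, 194, 194, 177, 159, 152, 153, 157, 161, 164, 165, 162, 157, 149, 141, 134, 133, 134, 136, 135, 133, 132, 131, 131, 130, 130, 129, 129]
0 R-B [8, 6, 4, 2, 1, 1, 4, 11, 21, 31, 39, 49, 61, 72, 79, 77, 69, 52, 32, 16, 6, 2, 0, 0, 0, 0, -1, -1, -1, -1, 0] 
   lum [69, 93, 132, 170, 192, 194, 180, 162, 155, 155, 159, 162, 163, 161, 155, 148, 139, 128, 115, 103, 97, 94, 93, 92, 92, 92, 92, 92, 92, 90, 89]
8 R-B [8, 7, 6, 5, 4, 6, 10, 15, 20, 23, 25, 28, 30, 31, 31, 28, 25, 22, 19, 16, 12, 10, 9, 8, 8, 9, 9, 8, 8, 8, 9] 
   lum [63, 74, 95, 119, 136, 142, 140, 143, 158, 177, 190, 198, 200, 197, 189, 172, 148, 119, 92, 72, 62, 60, 60, 62, 63, 64, 65, 66, 67, 68, 67]
```

Run:
```python
from h import *
A={n:np.load(f"pics/{n}.npy").astype(np.float32) for n in("side","top")}
piv,ex,ey=np.array([.59843,-.32472]),np.array([-.72204,.69185]),np.array([-.69185,-.72204])
for k,n,e,o,R0 in(("r","side",ex,-ey,(-32,12)),("s","side",ey,ex,(-40,4)),("s","top",ey,ex,(-30,14))):
    b=np.r_[piv+e*.195-(ey if k=="r" else ex)*.010,0]
    pr=lambda z,nn=0,a=0: proj(n,b+np.r_[o*nn/1000+e*a/1000,z/1000])
    p0=pr(90); d=pr(90,0,20)-p0; L=np.linalg.norm(d)/20; d/=L*20; q=np.array([-d[1],d[0]]); q*=np.sign(q[1])
    print(k,n,"offset of z=52,46,40:",[((pr(z)-p0)@q).round(2) for z in(52,46,40)],"near-edge w=4.3:",[((pr(z-7,4.3)-p0)@q).round(2) for z in(52,46,40)],"far-edge",[((pr(z+7,-4.3)-p0)@q).round(2) for z in(52,46,40)])
    s=np.arange(-4,10.1,.5); print("s from -4 step .5")
    for a0 in range(R0[0],R0[1],4):
      a=np.arange(a0,a0+4.1,1)*L
      X=(p0[0]+s[:,None]*q[0]+a*d[0]).astype(np.float32);Y=(p0[1]+s[:,None]*q[1]+a*d[1]).astype(np.float32)
      P=cv2.remap(A[n],X,Y,cv2.INTER_LINEAR).mean(1)
      print(a0,"R-B",(P[:,2]-P[:,0]).astype(int).tolist(),"lum",P.mean(1).astype(int).tolist())
```

```text
r side offset of z=52,46,40: [np.float64(4.67), np.float64(5.39), np.float64(6.1)] near-edge w=4.3: [np.float64(6.59), np.float64(7.3), np.float64(8.01)] far-edge [np.float64(2.74), np.float64(3.46), np.float64(4.18)]
s from -4 step .5
-32 R-B [9, 9, 10, 10, 11, 11, 10, 7, 4, 1, -2, -6, -8, -9, -10, -11, -11, -11, -11, -11, -11, -11, -10, -10, -10, -10, -11, -11, -11] lum [53, 54, 54, 54, 56, 74, 121, 178, 206, 197, 166, 142, 135, 133, 133, 134, 135, 136, 137, 136, 136, 135, 134, 133, 132, 137, 144, 143, 135]
-28 R-B [9, 9, 10, 10, 10, 10, 9, 7, 4, 3, 2, 0, -1, -3, -6, -8, -9, -10, -11, -11, -11, -11, -11, -11, -11, -11, -11, -11, -10] lum [64, 60, 55, 51, 54, 75, 131, 191, 224, 221, 189, 159, 149, 142, 136, 134, 136, 137, 137, 136, 136, 135, 133, 134, 150, 175, 183, 188, 186]
-24 R-B [8, 8, 9, 10, 10, 9, 7, 6, 5, 4, 4, 3, 2, 1, 0, -2, -4, -6, -7, -9, -10, -11, -12, -12, -11, -10, -9, -8, -6] lum [73, 75, 67, 56, 53, 78, 137, 198, 220, 212, 186, 161, 157, 159, 156, 151, 147, 145, 144, 141, 137, 134, 135, 146, 170, 202, 209, 210, 219]
-20 R-B [9, 9, 9, 10, 9, 8, 5, 3, 3, 4, 4, 3, 2, 2
[... 7313 characters left out ...]
, 17, 27, 35, 44, 55, 69, 78, 79, 73, 58, 37, 19, 7, 2, 0, 0, 0, 0] lum [53, 54, 57, 64, 87, 122, 162, 186, 194, 184, 165, 154, 153, 157, 160, 161, 159, 155, 148, 141, 131, 118, 105, 96, 94, 92, 91, 90, 89]
6 R-B [9, 9, 9, 8, 6, 4, 2, 2, 2, 6, 15, 27, 38, 47, 57, 65, 71, 74, 72, 66, 57, 44, 29, 17, 11, 8, 7, 8, 8] lum [53, 56, 59, 67, 88, 123, 163, 189, 195, 185, 169, 161, 163, 168, 172, 174, 172, 162, 148, 133, 115, 95, 78, 68, 61, 60, 61, 61, 64]
10 R-B [9, 8, 8, 8, 7, 6, 5, 4, 6, 10, 16, 20, 23, 25, 25, 27, 28, 27, 25, 21, 17, 16, 15, 12, 10, 9, 9, 8, 8] lum [54, 57, 59, 62, 70, 90, 115, 137, 148, 146, 147, 159, 179, 194, 202, 206, 205, 198, 182, 161, 131, 100, 76, 64, 60, 60, 61, 62, 63]
```

Both riders read near the upper end of their range: the round mid is about 51–52 mm and the square about 50 mm over the bench. I'll move above the round pad with the fingers shut, turned square to the arms and about 6 mm outboard of the pad centre.

Request:
send_rows(plan=[{"tx": 50,"ty": -15,"tz": 0,"spin": -4},{"tx": 100,"ty": -30,"tz": 0,"spin": -8},{"tx": 150,"ty": -45,"tz": 0,"spin": -12},{"tx": 200,"ty": -60,"tz": 0,"spin": -16},{"tx": 250,"ty": -75,"tz": 0,"spin": -20},{"tx": 300,"ty": -90,"tz": 10,"spin": -24},{"tx": 345,"ty": -104,"tz": 30,"spin": -24},{"tx": 378.5,"ty": -113.5,"tz": 60,"spin": -24},{"tx": 378.5,"ty": -113.5,"tz": 90,"spin": -24},{"tx": 378.5,"ty": -113.5,"tz": 100,"spin": -24},{"tx": 378.5,"ty": -113.5,"tz": 100,"spin": -24},{"tx": 378.5,"ty": -113.5,"tz": 100,"spin": -24},{"tx": 378.5,"ty": -113.5,"tz": 100,"spin": -24}], claw=0, force=20)

```text
t: 2.52
eef_pos: [0.5061, -0.239, 0.1405]
tool_rot: [0.001, 0.92, 0.392, 0.001]
force: [0.6, -0.1, 0.4]
grip_width: -0.0002
grip_force: 0.0
```

Run:
```python
from h import *
from workcell import read_camera
a=read_camera("top")[140:220,265:420]; b=read_camera("side")[90:200,205:300]
a=cv2.resize(a,(0,0),fx=3.6,fy=3.6,interpolation=cv2.INTER_CUBIC);b=cv2.resize(b,(0,0),fx=2.5,fy=2.5,interpolation=cv2.INTER_CUBIC)
m=np.zeros((max(a.shape[0],b.shape[0]),a.shape[1]+b.shape[1],3),np.uint8);m[:a.shape[0],:a.shape[1]]=a;m[:b.shape[0],a.shape[1]:]=b
cv2.imwrite("pics/over.png",m);print(m.shape)
```

```text
(288, 796, 3)
```

View pics/over.png

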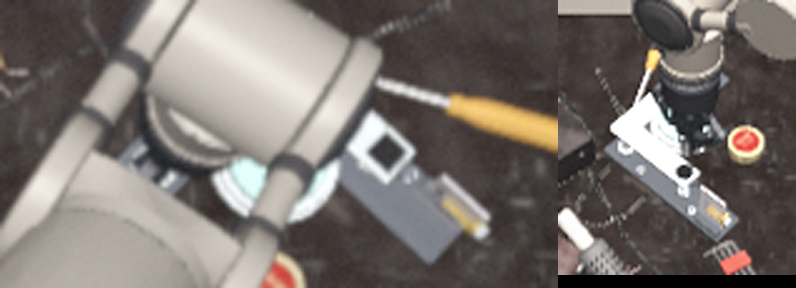

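The side view shows the fingertip above the round pad at about (260,150), and the round rider is still in view. Descending to just above the pad.

Request:
send_rows(plan=[{"tz": 20},{"tz": 40},{"tz": 50},{"tz": 54},{"tz": 54},{"tz": 54}])

```text
invalid input
```

Request:
send_rows(plan=[{"tz": 1},{"tz": 2},{"tz": 2},{"tz": 2}])

```text
invalid input
```

Request:
send_rows(plan=[{"tz": 1},{"tz": 1},{"tz": 1}])

```text
invalid input
```

Request:
send_rows(plan=[{"tz": 1},{"tz": 1},{"tz": 1}])

```text
invalid input
```

Request:
send_rows(plan=[{"tx": 0,"ty": 0,"tz": 20,"spin": 0},{"tx": 0,"ty": 0,"tz": 40,"spin": 0},{"tx": 0,"ty": 0,"tz": 50,"spin": 0},{"tx": 0,"ty": 0,"tz": 54,"spin": 0},{"tx": 0,"ty": 0,"tz": 54,"spin": 0},{"tx": 0,"ty": 0,"tz": 54,"spin": 0}])

```text
t: 3.38
eef_pos: [0.5062, -0.2386, 0.086]
tool_rot: [0.001, 0.92, 0.392, 0.0]
force: [0.0, 0.2, 0.3]
grip_width: -0.0
grip_force: 0.0
```

Request:
send_rows(plan=[{"tx": 0,"ty": 0,"tz": 1,"spin": 0},{"tx": 0,"ty": 0,"tz": 2,"spin": 0},{"tx": 0,"ty": 0,"tz": 2,"spin": 0},{"tx": 0,"ty": 0,"tz": 2,"spin": 0}])

```text
t: 3.88
eef_pos: [0.5058, -0.2383, 0.0833]
tool_rot: [0.0, 0.92, 0.392, -0.0]
force: [0.2, -0.1, 0.8]
grip_width: -0.0
grip_force: 0.0
```

Request:
send_rows(plan=[{"tx": 0,"ty": 0,"tz": 1,"spin": 0},{"tx": 0,"ty": 0,"tz": 1,"spin": 0},{"tx": 0,"ty": 0,"tz": 1,"spin": 0}])

```text
t: 4.25
eef_pos: [0.5058, -0.2383, 0.0823]
tool_rot: [0.0, 0.92, 0.392, -0.0]
force: [-0.3, -0.4, 1.3]
grip_width: 0.0003
grip_force: 0.0
```

Request:
send_rows(plan=[{"tx": 0,"ty": 0,"tz": 1,"spin": 0},{"tx": 0,"ty": 0,"tz": 1,"spin": 0},{"tx": 0,"ty": 0,"tz": 1,"spin": 0}])

```text
t: 4.62
eef_pos: [0.5058, -0.2384, 0.0814]
tool_rot: [0.0, 0.92, 0.392, 0.0]
force: [0.0, -0.1, 0.9]
grip_width: -0.0004
grip_force: 0.5
```

Request:
send_rows(plan=[{"tx": 0,"ty": 0,"tz": 1,"spin": 0},{"tx": 0,"ty": 0,"tz": 1,"spin": 0},{"tx": 0,"ty": 0,"tz": 1,"spin": 0}])

```text
t: 5.0
eef_pos: [0.5058, -0.2383, 0.0805]
tool_rot: [0.0, 0.92, 0.392, 0.0]
force: [-0.4, 0.2, 2.9]
grip_width: -0.0005
grip_force: 1.9
```

Request:
send_rows(plan=[{"tx": 0,"ty": 0,"tz": 1,"spin": 0},{"tx": 0,"ty": 0,"tz": 1,"spin": 0},{"tx": 0,"ty": 0,"tz": 1,"spin": 0}])

```text
t: 5.38
eef_pos: [0.5058, -0.2383, 0.0793]
tool_rot: [-0.0, 0.92, 0.392, -0.0]
force: [-1.6, 1.2, 4.6]
grip_width: 0.0001
grip_force: 2.1
```

Request:
send_rows(plan=[{"tx": 0,"ty": 0,"tz": 1,"spin": 0},{"tx": 0,"ty": 0,"tz": 1,"spin": 0},{"tx": 0,"ty": 0,"tz": 1,"spin": 0}])

```text
t: 5.75
eef_pos: [0.5057, -0.2382, 0.0783]
tool_rot: [-0.0, 0.92, 0.392, -0.0]
force: [-1.8, 1.5, 5.6]
grip_width: -0.0002
grip_force: 2.3
```

Request:
send_rows(plan=[{"tx": 0,"ty": 0,"tz": 1,"spin": 0},{"tx": 0,"ty": 0,"tz": 2,"spin": 0},{"tx": 0,"ty": 0,"tz": 3,"spin": 0},{"tx": 0,"ty": 0,"tz": 3,"spin": 0},{"tx": 0,"ty": 0,"tz": 3,"spin": 0}])

```text
t: 6.38
eef_pos: [0.5056, -0.2382, 0.0752]
tool_rot: [-0.0, 0.92, 0.392, -0.0]
force: [-1.5, 2.7, 4.5]
grip_width: 0.0003
grip_force: 2.8
```

```bash
cat > sn.py <<'E'
from h import *
from workcell import read_camera, env
import sys
s=[];I=[]
for _ in range(8): I.append(read_camera("side").astype(float)); e=env.sense(); s.append(np.r_[e["t"],e["eef_pos"][2]*1000,e["force"]])
I=np.mean(I,0); np.save(f"pics/{sys.argv[1]}.npy",I); print(np.mean(s,0).round(2))
A=np.load("pics/side.npy")
u0,v0,u1,v1=map(int,sys.argv[2:6])
def c(X): return cv2.resize(np.clip(X[v0:v1,u0:u1],0,255).astype(np.uint8),None,fx=12,fy=12,interpolation=cv2.INTER_NEAREST)
cv2.imwrite(f"pics/{sys.argv[1]}.png",np.hstack([c(A),c(I)]))
print((I-A)[v0:v1,u0:u1].mean(2).astype(int))
E
python3 sn.py r1 249 155 277 182
```

```text
[ 6.6  75.24 -2.32  2.42  4.98]
[[   0    0    0    0 -103  -48 -122 -146 -107  -37   23   37   38   43
    41   69  106   34    4   41  109  109   58    9    0    1    1    1]
 [   0    0    0    0  -10  154  101  -26 -101  -71  -19   26   29   35
    23   55   17   -7   15   19   59   60   16    0    1    1    1    2]
 [   0    0    0   90   87   56   22   44    9  -78 -215 -111   -6    6
     3   -4  -13   -6   21   29   34   11    0    0    2    2    1    1]
 [   0    0    0   46   19   58   52   82   29  -71 -212 -214 -126  -20
    -2   -2   -7   -1    4   10    0    0    1    1    3    2    2    1]
 [   0    0    0    5   20   62   65   98   57  -53 -218 -221 -134  -17
    -2   -3   -1   -2   -1   -1    0    1    1    2    1    1    2    2]
 [  25    0    0  -51  -26   61   71  106   73 -185 -166  -37    2    9
     0    0    1    2    2    0    2    2    2    2    3    2    2    2]
 [  53   63    0    0  -86 -140  -60    7 -154 -166  -47  108   57    4
     2    2    3    2    1    1    2    0    2    1    1    2    1    1]
 [  -1    7  116    0    0  -36  -45  -15  -16  -51  
[... 2147 characters left out ...]
3    3    2    2    4    5    3    4    4    5
     4    5    5    5    5    5    6    4    5    4    4    5    5    5]
 [   1    3    2    2    1    1    2    1    1    3    3    3    4    5
     4    4    5    4    5    5    6    4    7    0    1    5    5    4]
 [   2    1    3    2    2    2    2    1    1    1    3    4    4    4
     4    4    4    4    4    5    5    4    6    2    7    4    4    3]
 [   2    3    2    2    2    2    2    3    2    2    2    1    4    3
     4    5    5    5    6    4    6    5    3    5    6    4    3    1]
 [   4    1    1    2    1    0    2    1    2    1    2    2    3    4
     3    3    3    5    5    5    4    5    6    5    3    2    2    1]]
```

Request:
send_rows(plan=[{"tx": 0,"ty": 0,"tz": 1,"spin": 0},{"tx": 0,"ty": 0,"tz": 2,"spin": 0},{"tx": 0,"ty": 0,"tz": 2.5,"spin": 0},{"tx": 0,"ty": 0,"tz": 2.5,"spin": 0},{"tx": 0,"ty": 0,"tz": 2.5,"spin": 0}])

```text
t: 7.4
eef_pos: [0.5055, -0.2381, 0.0728]
tool_rot: [-0.0, 0.92, 0.392, -0.0]
force: [-2.5, 3.1, 6.6]
grip_width: 0.0001
grip_force: 3.2
```

```bash
python3 sn.py r2 249 155 277 182 | head -1
python3 - <<'E'
from h import *
S=[np.load(f"pics/{k}.npy").astype(np.float32) for k in("side","r1","r2")]
piv,ex,ey=np.array([.59843,-.32472]),np.array([-.72204,.69185]),np.array([-.69185,-.72204])
off=np.array([255.76,157.5])-proj("side",np.r_[piv+ex*.12,.074]); print("local px bias",off)
P=lambda r,n,z: proj("side",np.r_[piv+ex*r/1000+ey*n/1000,z/1000])+off
# outer (camera-side) edge of the bar at n=-17: vertical-motion profile
for r in (70,85,100,110,118,126):
    a=P(r,-17,68); b=P(r,-17,48)-a; kz=np.linalg.norm(b)/20; b/=kz*20; s=np.arange(-3,6,.5)
    print("r",r,a.round(1),"px/mm",kz.round(3))
    for I in S:
        X=(a[0]+s*b[0]).astype(np.float32)[None];Y=(a[1]+s*b[1]).astype(np.float32)[None]
        print("  ",cv2.remap(I,X,Y,cv2.INTER_LINEAR)[0].mean(1).astype(int).tolist())
E
```

```text
[ 7.62 72.78 -2.44  2.48  5.79]
local px bias [ 1.04265098 -0.34650315]
r 70 [242.5 153.4] px/mm 0.153
   [254, 254, 254, 254, 255, 255, 254, 254, 234, 207, 174, 135, 128, 132, 134, 135, 136, 136]
   [255, 255, 255, 255, 255, 255, 255, 255, 250, 244, 215, 176, 155, 137, 135, 138, 140, 141]
   [255, 255, 255, 255, 255, 255, 255, 255, 252, 248, 227, 198, 172, 142, 136, 138, 140, 140]
r 85 [245.5 155.7] px/mm 0.152
   [254, 254, 254, 255, 255, 255, 255, 248, 237, 212, 173, 149, 136, 131, 134, 135, 135, 135]
   [255, 255, 255, 255, 255, 255, 255, 255, 255, 240, 211, 185, 153, 138, 138, 138, 139, 140]
   [255, 255, 255, 255, 255, 255, 255, 255, 255, 241, 215, 186, 147, 131, 135, 138, 138, 139]
r 100 [248.5 158.1] px/mm 0.151
   [254, 254, 255, 255, 255, 255, 254, 254, 243, 203, 170, 149, 133, 134, 134, 135, 135, 135]
   [255, 255, 255, 255, 255, 255, 255, 255, 251, 238, 221, 186, 158, 145, 135, 138, 139, 139]
   [255, 255, 255, 255, 255, 255, 255, 255, 254, 250, 240, 209, 180, 155, 136, 137, 138, 139]
r 110 [250.5 159.7] px/mm 0.151
   [255, 255, 255, 255, 255, 255, 255, 248, 232, 204, 159, 132, 127, 127, 132, 135, 134, 134]
   [255, 255, 255, 255, 255, 255, 255, 255, 255, 242, 213, 182, 151, 133, 136, 137, 138, 138]
   [255, 255, 255, 255, 255, 255, 255, 255, 255, 248, 233, 207, 168, 142, 137, 135, 137, 138]
r 118 [252.1 161. ] px/mm 0.15
   [114, 121, 130, 171, 214, 233, 250, 253, 254, 203, 149, 138, 130, 139, 150, 151, 151, 139]
   [159, 148, 139, 152, 167, 202, 238, 247, 254, 250, 244, 208, 169, 166, 166, 161, 156, 143]
   [204, 174, 143, 139, 137, 161, 186, 218, 249, 253, 254, 210, 163, 162, 163, 159, 155, 143]
r 126 [253.7 162.3] px/mm 0.15
   [48, 48, 93, 172, 220, 244, 254, 254, 243, 224, 214, 210, 217, 233, 236, 228, 205, 172]
   [96, 91, 86, 81, 121, 195, 236, 249, 253, 250, 239, 222, 221, 231, 235, 232, 211, 178]
   [99, 99, 94, 84, 96, 126, 174, 230, 254, 254, 246, 231, 225, 226, 228, 230, 212, 178]
```

View pics/r2.png

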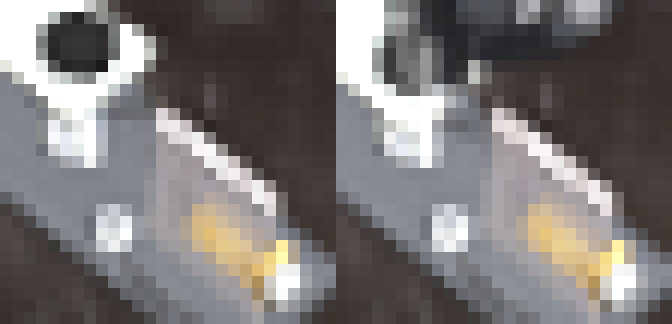

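The pointer has gone down about 13 mm, level with the rider. I'll hold there, make small holds 1 mm to each side, and then retract.

Request:
send_rows(plan=[{"tx": 0,"ty": 0,"tz": 0,"spin": 0},{"tx": 0,"ty": 0,"tz": 0,"spin": 0},{"tx": 0,"ty": 0,"tz": 0,"spin": 0},{"tx": 0,"ty": 0,"tz": 0.6,"spin": 0},{"tx": 0,"ty": 0,"tz": 0.6,"spin": 0},{"tx": 0,"ty": 0,"tz": 0.6,"spin": 0},{"tx": 0,"ty": 0,"tz": 0.6,"spin": 0},{"tx": 0,"ty": 0,"tz": 0.6,"spin": 0},{"tx": 0,"ty": 0,"tz": 0.6,"spin": 0},{"tx": 0,"ty": 0,"tz": -1,"spin": 0},{"tx": 0,"ty": 0,"tz": -1,"spin": 0},{"tx": 0,"ty": 0,"tz": -1,"spin": 0},{"tx": 0,"ty": 0,"tz": -1,"spin": 0},{"tx": 0,"ty": 0,"tz": -1,"spin": 0},{"tx": 0,"ty": 0,"tz": -1,"spin": 0},{"tx": 0,"ty": 0,"tz": -1,"spin": 0}])

```text
t: 9.8
eef_pos: [0.5056, -0.2381, 0.0738]
tool_rot: [-0.0, 0.92, 0.392, -0.0]
force: [-2.6, 3.1, 6.8]
grip_width: -0.0002
grip_force: 3.0
```

Request:
send_rows(plan=[{"tx": 0,"ty": 0,"tz": -5,"spin": 0},{"tx": 0,"ty": 0,"tz": -15,"spin": 0},{"tx": 0,"ty": 0,"tz": -40,"spin": 0},{"tx": 0,"ty": 0,"tz": -66,"spin": 0},{"tx": 0,"ty": 0,"tz": -66,"spin": 0},{"tx": 0,"ty": 0,"tz": -66,"spin": 0}])

```text
t: 10.55
eef_pos: [0.5055, -0.2382, 0.1392]
tool_rot: [-0.0, 0.92, 0.392, -0.0]
force: [0.2, -0.9, 0.7]
grip_width: 0.0002
grip_force: 0.0
```

Run:
```python
from h import *
from workcell import env
s=env.sense();print(s["t"],s["eef_pos"],s["tool_rot"],s["force"])
q=s["tool_rot"];M=R.from_quat([q[1],q[2],q[3],q[0]]).as_matrix()
print("tool delta to square pad +6 mm outboard:",(M.T@(np.array([.5110,-.4160,s["eef_pos"][2]])-s["eef_pos"])*1000).round(1))
```

```text
10.55 [ 0.5054674  -0.23823202  0.13920073] [-2.48987088e-04  9.19961916e-01  3.92007586e-01 -2.52250418e-04] [ 0.18358733 -0.86013795  0.65023612]
tool delta to square pad +6 mm outboard: [-124.4  127.1   -0. ]
```

Request:
send_rows(plan=[{"tx": -30,"ty": 30,"tz": 0,"spin": 0},{"tx": -62,"ty": 62,"tz": 0,"spin": 0},{"tx": -93,"ty": 95,"tz": 0,"spin": 0},{"tx": -124.5,"ty": 127,"tz": 0,"spin": 0},{"tx": -124.5,"ty": 127,"tz": 0,"spin": 0},{"tx": -124.5,"ty": 127,"tz": 30,"spin": 0},{"tx": -124.5,"ty": 127,"tz": 48,"spin": 0},{"tx": -124.5,"ty": 127,"tz": 54,"spin": 0},{"tx": -124.5,"ty": 127,"tz": 54,"spin": 0},{"tx": -124.5,"ty": 127,"tz": 54,"spin": 0}])

```text
t: 11.8
eef_pos: [0.5117, -0.4164, 0.0869]
tool_rot: [0.001, 0.92, 0.392, 0.0]
force: [-0.0, -0.3, 0.2]
grip_width: -0.0001
grip_force: 0.0
```

```bash
python3 sn.py s0 244 100 274 125 | head -1
```

```text
[1.202e+01 8.646e+01 1.000e-02 9.000e-02 1.700e-01]
```

View pics/s0.png

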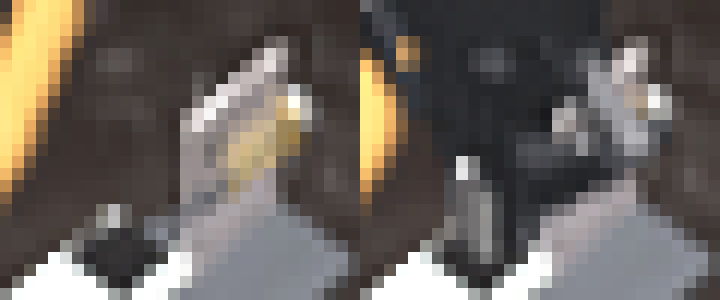

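The fingertip stands over the square pad at about (253,120), and the gripper hides the square rider. I'll rely on the pad force and depth relation found at the round corner.

Request:
send_rows(plan=[{"tx": 0,"ty": 0,"tz": 2,"spin": 0},{"tx": 0,"ty": 0,"tz": 4,"spin": 0},{"tx": 0,"ty": 0,"tz": 5.5,"spin": 0},{"tx": 0,"ty": 0,"tz": 5.5,"spin": 0},{"tx": 0,"ty": 0,"tz": 5.5,"spin": 0}])

```text
t: 12.82
eef_pos: [0.5112, -0.4163, 0.0807]
tool_rot: [0.0, 0.92, 0.392, 0.0]
force: [-0.3, -0.5, 3.2]
grip_width: -0.0001
grip_force: 1.7
```

Request:
send_rows(plan=[{"tx": 0,"ty": 0,"tz": 1.2,"spin": 0},{"tx": 0,"ty": 0,"tz": 1.2,"spin": 0},{"tx": 0,"ty": 0,"tz": 1.2,"spin": 0}])

```text
t: 13.2
eef_pos: [0.5111, -0.4163, 0.0793]
tool_rot: [0.0, 0.92, 0.392, -0.0]
force: [-1.4, -0.6, 4.1]
grip_width: 0.0002
grip_force: 2.2
```

Request:
send_rows(plan=[{"tx": 0,"ty": 0,"tz": 1,"spin": 0},{"tx": 0,"ty": 0,"tz": 1,"spin": 0},{"tx": 0,"ty": 0,"tz": 1,"spin": 0}])

```text
t: 13.58
eef_pos: [0.5111, -0.4163, 0.0782]
tool_rot: [0.0, 0.92, 0.392, -0.0]
force: [-2.2, -1.5, 5.0]
grip_width: 0.0
grip_force: 2.4
```

Request:
send_rows(plan=[{"tx": 0,"ty": 0,"tz": 1,"spin": 0},{"tx": 0,"ty": 0,"tz": 2,"spin": 0},{"tx": 0,"ty": 0,"tz": 3,"spin": 0},{"tx": 0,"ty": 0,"tz": 3,"spin": 0},{"tx": 0,"ty": 0,"tz": 3,"spin": 0}])

```text
t: 14.2
eef_pos: [0.511, -0.4165, 0.0754]
tool_rot: [0.0, 0.92, 0.392, -0.0]
force: [-4.2, -4.3, 5.8]
grip_width: 0.0001
grip_force: 2.9
```

```bash
python3 sn.py s1 240 112 272 134 | head -1
python3 - <<'E'
import numpy as np
for k in("s0","s1"): print(np.load(f"pics/{k}.npy")[116:134,240:270].mean(2).astype(int))
E
```

```text
[14.42 75.37 -3.27 -2.65  5.86]
[[174 197 204 177  96  59  59  60  61  63  61  79  97 117 131  65  38  49
   41  37  42  52 121 144 156 167 165  93  55  65]
 [152 247 203 138  75  58  62  64  67  67  65  83  95 115 146  73  39  52
   52  75 108 131 173 175 167 156 157 126  95  71]
 [203 255 164  82  68  65  65  66  67  68  68 123 102 114 143  72  40  63
   64 144 163 175 172 164 152 149 141 143 134 118]
 [255 204  99  66  67  69  69  68  65  63 104 121  94 114 142  69  38  81
   68 174 164 167 164 157 150 140 141 142 141 144]
 [255 167  54  63  68  70  69  64  56 151 120  63  63 102 146  80  42  72
  160 182 153 158 159 150 142 141 142 139 138 138]
 [255 135  56  64  66  66  61  64 255 229  92  43  50  71 118  74  45  70
  255 241 171 157 149 141 141 140 140 138 138 138]
 [200  68  58  63  60  52  90 254 255 255 230  91  45  48  53  42 123 251
  255 253 170 148 141 141 140 140 138 138 139 140]
 [143  49  57  57  49 120 255 255 255 255 255 255 136  46  36 127 255 255
  255 204 147 140 141 140 140 139 138 140 141 143]
 [ 86  50  51  46 140 255 255 255 255 255 255 255 255 169 129 255 25
[... 2733 characters left out ...]
255 249 201 135 129 132
  135 135 136 139 142 144 150 129  95  75  65  68]
 [255 255 255 255 255 255 255 255 255 255 255 255 249 236 246 241 246 231
  227 176 166 142 139 149 131  87  60  58  61  64]
 [255 255 255 255 255 255 255 255 255 255 255 254 250 253 254 255 255 254
  254 251 252 242 188 129  76  58  56  58  59  61]
 [255 255 255 255 255 255 255 255 254 254 254 253 254 254 254 254 254 254
  254 254 255 255 253 181  74  49  54  58  60  62]
 [255 255 255 255 255 255 255 253 253 253 253 253 253 254 254 254 254 254
  254 254 254 254 255 254 191  78  51  59  63  62]
 [255 255 255 255 255 255 254 253 253 253 253 253 254 254 254 254 254 254
  254 254 254 254 254 255 255 198  79  53  60  64]]
```

Request:
send_rows(plan=[{"tx": 0,"ty": 0,"tz": 1.2,"spin": 0},{"tx": 0,"ty": 0,"tz": 2.3,"spin": 0},{"tx": 0,"ty": 0,"tz": 2.3,"spin": 0},{"tx": 0,"ty": 0,"tz": 2.3,"spin": 0},{"tx": 0,"ty": 0,"tz": 2.3,"spin": 0},{"tx": 0,"ty": 0,"tz": 2.3,"spin": 0},{"tx": 0,"ty": 0,"tz": 2.3,"spin": 0},{"tx": 0,"ty": 0,"tz": 3.3,"spin": 0},{"tx": 0,"ty": 0,"tz": 3.3,"spin": 0},{"tx": 0,"ty": 0,"tz": 3.3,"spin": 0},{"tx": 0,"ty": 0,"tz": 3.3,"spin": 0},{"tx": 0,"ty": 0,"tz": 3.3,"spin": 0},{"tx": 0,"ty": 0,"tz": 3.3,"spin": 0}])

```text
t: 16.23
eef_pos: [0.511, -0.4167, 0.0723]
tool_rot: [0.001, 0.92, 0.392, -0.0]
force: [-3.8, -3.0, 7.2]
grip_width: 0.0002
grip_force: 3.4
```

```bash
python3 sn.py s2 240 112 272 134 | head -1
python3 - <<'E'
import numpy as np
g=[np.load(f"pics/{k}.npy").mean(2) for k in("s0","s1","s2")]
# vertical edge shift per column (dark above ~52 -> bright 255), area method
for c in range(240,248):
    f=lambda I:np.clip((I[117:131,c]-70)/185,0,1)[(3 if c<243 else 0):].sum()
    print(c,round(f(g[0])-f(g[1]),2),round(f(g[0])-f(g[2]),2))
E
```

```text
[16.45 72.26 -3.31 -3.08  6.49]
240 0.31 0.7
241 0.63 0.91
242 0.45 0.7
243 0.37 0.65
244 0.38 0.99
245 0.59 0.99
246 0.72 1.05
247 0.71 1.0
```

Request:
send_rows(plan=[{"tx": 0,"ty": 0,"tz": 0,"spin": 0},{"tx": 0,"ty": 0,"tz": 0,"spin": 0},{"tx": 0,"ty": 0,"tz": 0,"spin": 0},{"tx": 0,"ty": 0,"tz": 1,"spin": 0},{"tx": 0,"ty": 0,"tz": 1,"spin": 0},{"tx": 0,"ty": 0,"tz": 1,"spin": 0},{"tx": 0,"ty": 0,"tz": 1,"spin": 0},{"tx": 0,"ty": 0,"tz": 1,"spin": 0},{"tx": 0,"ty": 0,"tz": 1,"spin": 0},{"tx": 0,"ty": 0,"tz": 1,"spin": 0}])

```text
t: 17.88
eef_pos: [0.511, -0.4167, 0.0713]
tool_rot: [0.001, 0.92, 0.392, -0.0]
force: [-3.2, -2.7, 7.3]
grip_width: -0.0003
grip_force: 3.6
```

Request:
send_rows(plan=[{"tx": 0,"ty": 0,"tz": -5,"spin": 0},{"tx": 0,"ty": 0,"tz": -15,"spin": 0},{"tx": 0,"ty": 0,"tz": -45,"spin": 0},{"tx": 0,"ty": 0,"tz": -90,"spin": 0},{"tx": 0,"ty": 0,"tz": -130,"spin": 0},{"tx": -50,"ty": 0,"tz": -150,"spin": 0},{"tx": -100,"ty": 0,"tz": -150,"spin": 0},{"tx": -150,"ty": 0,"tz": -150,"spin": 0},{"tx": -150,"ty": 0,"tz": -150,"spin": 0},{"tx": -150,"ty": 0,"tz": -150,"spin": 0},{"tx": -150,"ty": 0,"tz": -150,"spin": 0}])

```text
t: 19.25
eef_pos: [0.4085, -0.523, 0.2207]
tool_rot: [-0.0, 0.92, 0.393, 0.0]
force: [0.7, 0.1, 0.0]
grip_width: -0.0001
grip_force: 0.0
```

Run:
```python
from h import *
from workcell import read_camera, env
I=np.mean([read_camera("side").astype(float) for _ in range(8)],0);A=np.load("pics/side.npy")
D=np.abs(I-A).max(2)[95:215,215:295]; print(env.sense()["t"],env.sense()["eef_pos"],env.sense()["force"],"changed px",(D>25).sum(),np.argwhere(D>25)[:12]+[95,215])
```

```text
19.65 [ 0.40751137 -0.52407706  0.22086274] [ 0.70834075 -0.02914871 -0.23269788] changed px 0 []
```

```bash
python3 -c "
from workcell import env
print(env.finish_job())"
```

```text
the job is handed in; nothing more can be done
None
```

I pressed the round pad and then the square pad, held each for over a second with its pointer at what I measured as rider level, and let both spring back; the job is handed in, but no verdict came back. I judged pointer position from depth, force and plate-edge motion rather than seeing it directly between the ribs. A final picture of the mount area matched the start.

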